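Pack the mask set for the steriliser

TASK

Pack the three animal face masks for the steriliser: stand each one, wide end down, inside the ring of its own size on the base tray, small in small, medium in medium, large in large. Then pick up the slatted top tray by its handle and stack it over them, so that its four corner pins drop fully into the corner sockets of the base tray. Leave the steel bowl and the amber jar where they stand.

Things in the scene. Friction and masses are not known exactly. Their poses are not given: they have to be found in the camera images.
- mask_small: small animal face mask, loose, standing wide end down: white cone with a black rubber rim, 34 mm across at the rim, 42 mm high in all; its top 20 mm is an upright round connector 22 mm in diameter (grasp it there from above). Round about z. Origin: centre of the underside, z up.
- mask_medium: medium animal face mask, loose, standing wide end down: white cone with a black rubber rim, 46 mm across at the rim, 48 mm high in all; its top 20 mm is an upright round connector 22 mm in diameter (grasp it there from above). Round about z. Origin: centre of the underside, z up.
- mask_large: large animal face mask, loose, standing wide end down: white cone with a black rubber rim, 58 mm across at the rim, 54 mm high in all; its top 20 mm is an upright round connector 22 mm in diameter (grasp it there from above). Round about z. Origin: centre of the underside, z up.
- ring_small: black silicone ring fixed on the floor of the base tray, the place of the small mask: inside diameter 50 mm, outside 54 mm, 6 mm high. Origin: centre of its underside, on the tray floor (6 mm above the worktop), z up. The three rings stand in a row, the middle one at the centre of the tray, along the tray's x axis, 78 mm apart, in any order.
- ring_medium: black silicone ring fixed on the floor of the base tray, the place of the medium mask: inside diameter 62 mm, outside 66 mm, 6 mm high. Origin: centre of its underside, on the tray floor (6 mm above the worktop), z up. The three rings stand in a row, the middle one at the centre of the tray, along the tray's x axis, 78 mm apart, in any order.
- ring_large: black silicone ring fixed on the floor of the base tray, the place of the large mask: inside diameter 74 mm, outside 78 mm, 6 mm high. Origin: centre of its underside, on the tray floor (6 mm above the worktop), z up. The three rings stand in a row, the middle one at the centre of the tray, along the tray's x axis, 78 mm apart, in any order.
- base_tray: aluminium base tray, fixed, 270 mm (its x) by 150 mm (its y): floor 6 mm thick, rim 12 mm high; in each corner a dark socket block 28 mm wide, top 18 mm above the worktop, with a 16 mm square hole 12 mm deep, down to the tray floor; hole centres at x = +-119, y = +-59 mm. Origin: centre of the underside, on the worktop.
- top_tray: loose slatted steel tray, 0.35 kg, 262 (x) by 130 mm (y), on four 9 mm pins with tapered tips at x = +-119, y = +-59 mm; deck 66 to 72 mm above the pin tips. Black handle bar along x over the centre, 110 x 12 x 12 mm, its middle 108 mm above the pin tips, 30 mm free below. Origin: centre, at pin-tip height. Seated, the pin tips stand on the base floor, 6 mm above the base origin, either way round.
- gallipot: bystander: small round stainless steel bowl, 60 mm across, 34 mm high, loose. Origin: centre of the underside.
- jar: bystander: amber glass jar with a steel cap, 48 mm across, 55 mm high, loose. Origin: centre of the underside.
Things that resemble listed ones, but are neither listed nor needed, are in the scene too. Leave any pink or yellow look-alike of the mask_small alone. Leave any blue or green look-alike of the mask_medium alone.

How it is judged (in metres and radians):
On the way, in this order (a step that is already met when the one before it is completed fails the run):
1. all three masks stand in the rings of their size (horizontal distance between mask_small and ring_small below 0.012 m and z of mask_small in the frame of ring_small below 0.003 m and angle between each of mask_small, mask_medium, mask_large's own z axis and vertical below 0.1 rad and horizontal distance between mask_medium and ring_medium below 0.012 m and z of mask_medium in the frame of ring_medium below 0.003 m and horizontal distance between mask_large and ring_large below 0.012 m and z of mask_large in the frame of ring_large below 0.003 m), for 0.2 s.
2. the top tray is seated with its pins in the sockets of the base tray (horizontal distance between top_tray and base_tray below 0.008 m and z of top_tray in the frame of base_tray below 0.01 m and angle between the x axis of top_tray and the x axis of base_tray, either way round below 0.06 rad and angle between top_tray's own z axis and vertical below 0.05 rad), for 0.2 s.
At the end, for the whole second after the job is handed in: Each mask stands upright (0.1 rad) in its own ring (centres within 12 mm, underside within 3 mm of the tray floor); the top tray's pins are in the sockets (centres within 8 mm, aligned within 0.06 rad, level within 0.05, pin tips under 10 mm above the base tray's underside); all released, at rest (all of step 1 and all of step 2 and linear speed of each of mask_small, mask_medium, mask_large, top_tray below 0.02 m/s and contact force between each of mask_small, mask_medium, mask_large, top_tray and the fingers below 0.1 N); the robot touches nothing.
It fails at once if the steel bowl or the amber jar is shifted by more than 25 mm or tipped over (distance of any of gallipot, jar from where it was at the start of the episode above 0.025 m or angle between any of gallipot, jar's own z axis and vertical above 0.5 rad).
It also fails if it takes over 112 s, if anything falls off the work surface, if the arm or the gripper's body presses on something with over 40 N, if the wrist force passes 120 N, or if a joint passes its speed limit or range.

ROBOT

A 7-joint arm with a two-finger parallel gripper is mounted at the origin on the work surface. World frame = base frame: x ahead of the robot, y to its left, z up, the work surface at z = 0. Lengths are in mm, angles in rad, forces in N, time in s.
With the tool pointing down it reaches from about 400 to 900 mm from the base axis. Payload 5.6 kg.
Tool frame: the origin (TCP) lies midway between the tips of the shut fingers; the grasp point (between the pads) lies 19 mm behind it; z points along the fingers, y is the line along which they close (so a half turn about z gives the same grasp; the last joint's range is limited). The gripper opens to 92 mm and grips with 3 to 60 N. Pads are 20 mm wide; open, the fingers measure 128 mm over their backs; the gripper's body (75 mm by 189 mm) begins 69 mm behind the grasp point.
Start: joints at [-1.257, 0.468, -0.012, 1.603, 0.006, 1.071, -0.056], TCP at [227.071, 609.055, 214.592] pointing down, gripper open.
Joint ranges: [-2.53, 2.53], [-0.31, 2.02], [-1.57, 1.55], [0.28, 2.44], [-1.29, 4.43], [0.15, 1.84], [-2.92, 2.92]. Speed limits (rad/s): [2.57, 2.57, 3.14, 3.14, 3.14, 3.14, 3.14].

INTERFACE

Orientations are given as a rotation vector (axis times angle).
In Python, from cell import robot, grip, kin, viewer gives the robot as it stands. Calls block until the motion is done:
- robot.movep(position, orientation): joint-space move of the TCP to a pose.
- robot.servo_line(position, feed=150, rotation=None): straight line of the TCP; rotation=None keeps the orientation; feed is the mean speed in mm/s.
- robot.goto_joints(angles): joint-space move.
- grip(opening, newtons=None): opening from 0.0 (shut) to 1.0 (fully open); newtons is the grip in N (None keeps the last); returns when the fingers have stopped.
- robot.hold(seconds).
- kin.ik(position, orientation): joint angles nearest the present ones, or None.
- robot.observe(): the state.
- viewer.read_camera(name): name is "scene" or "top" or "wrist"; returns the picture (400x640x3 uint8, red, green, blue); there is no depth.
- viewer.camera_info(name): a dict with "camera_matrix" (3x3 intrinsics, pixels), "R" (3x3) and "t" (3): a world point X has camera coordinates R X + t. Camera axes: x right, y down, z forward; pixel columns grow to the right and rows downward; lengths in mm; the calibration is good to about 2 mm. A picture is of the moment at which its call begins: read the wrist's pose just before it. camera_info takes no time and is no camera call; for the wrist camera it gives the pose at the moment of the call.
A pose or a line that the arm cannot do raises robot.IKError and nothing moves.
- robot.job_done(): hands the job in; it is judged then, once.
Trained networks look in the newest picture that a camera, given by its name, has taken for a name from the list of things; names that differ only in an ending like _2 or _b are one class to them, and where a whole thing is asked for, a point or a joint stands for the part that bears it (a point fixed in the world has none). Each returns a list of dicts, best first, with "confidence" (0 to 1); they miss things now and then, are a little off and sometimes report something else, mostly with a low value. They report only what shows in the picture. A call takes as long as a camera call. They do not tell look-alikes from the thing itself.
- viewer.silhouettes(name, camera): "mask" (400x640 bool, what is visible of it).
- viewer.pinpoint(name, camera): "at" ([x, y, z] in mm, in the coordinates of the camera as it stood for that picture, good to about 4 mm: a listed point, or the origin of a listed thing).
The state is a dict: "t": time; "joints": joint angles; "joint_velocities": joint speeds; "joint_torque": joint torques, N m; "tcp_pos": TCP position; "tcp_rot": TCP orientation; "contact_force": force on the tool from outside, world axes, zero at the start; "wrist_torque": the same for the moment, N m; "grip_width": opening from 0.0 (shut) to 1.0 (fully open); "grip_force": force on a finger pad.
Only numpy, scipy, OpenCV 4.12 (cv2) and the standard library are available. Lean on these libraries where they do the work, as an engineer would, in place of code of your own. Each camera call takes 0.05 s, during which the arm holds its last target. There are 200 camera calls.

## Working session

There is one attempt and no reset: what is moved stays moved. The work goes in short steps, each a Python script; the robot and the scene stay as the last script left them, time stands still between calls to the robot, and variables do not carry over. Pictures are saved under pics/ and viewed, at most 14 in all, crops included, and the job is handed in when it is done.

```bash
ls; mkdir -p pics; python3 - <<'E'
from cell import robot, grip, kin, viewer
import cv2,numpy as np
for c in ["top","scene"]:
    im=viewer.read_camera(c); cv2.imwrite(f"pics/{c}0.png",im[:,:,::-1])
    ci=viewer.camera_info(c); R=np.array(ci["R"]);t=np.array(ci["t"])
    print(c,np.round(ci["camera_matrix"],1).tolist(),"pos",np.round(-R.T@t))
    for n in ["mask_small","mask_medium","mask_large","ring_small","ring_medium","ring_large","base_tray","top_tray","gallipot","jar"]:
        for d in viewer.pinpoint(n,c):
            w=R.T@(np.array(d["at"])-t); p=np.array(ci["camera_matrix"])@np.array(d["at"]); print(n,round(d["confidence"],2),np.round(w),np.round(p[:2]/p[2]))
print(robot.observe()["t"],robot.observe()["tcp_rot"])
E
```

```text
pics
top [[391.1, 0.0, 323.4], [0.0, 391.1, 201.2], [0.0, 0.0, 1.0]] pos [464.  -6. 959.]
mask_small 0.68 [668.  56.  -6.] [305. 178.]
mask_small 0.66 [716. 108.  -1.] [284. 159.]
mask_small 0.48 [755.  20.  -4.] [319. 144.]
mask_medium 0.82 [ 736. -126.   -3.] [377. 151.]
mask_medium 0.71 [753. 196.  -5.] [250. 146.]
mask_medium 0.57 [675. -57.   0.] [350. 174.]
mask_medium 0.34 [550. -63.   0.] [353. 224.]
mask_large 0.89 [549. -62.  -3.] [353. 225.]
ring_small 0.47 [623. 249.   4.] [227. 196.]
ring_medium 0.41 [547. 249.   2.] [227. 226.]
ring_medium 0.34 [ 548. -270.   -0.] [438. 225.]
ring_large 0.47 [464. 246.   5.] [226. 260.]
base_tray 0.64 [545. 247.  -3.] [228. 227.]
gallipot 0.65 [449. -53.   0.] [350. 266.]
jar 0.78 [565.  59.   1.] [304. 219.]
scene [[479.8, 0.0, 329.7], [0.0, 479.8, 201.9], [0.0, 0.0, 1.0]] pos [1250.  162.  716.]
mask_small 0.9 [666.  48.  -1.] [340. 251.]
mask_small 0.87 [749.  18.  -5.] [314. 283.]
mask_small 0.81 [713. 108.  -2.] [366. 277.]
mask_medium 0.94 [676. -57.  -0.] [286. 244.]
mask_medium 0.57 [ 735. -131.   -5.] [240. 260.]
mask_medium 0.55 [751. 187.  -2.] [406. 303.]
mask_large 0.97 [553. -63.   0.] [302. 200.]
ring_small 0.72 [624. 240.   7.] [443. 252.]
ring_small 0.57 [548. 240.  -2.] [445. 227.]
ring_medium 0.7 [548. 241.   9.] [446. 223.]
ring_large 0.54 [468. 243.   8.] [450. 197.]
base_tray 0.58 [547. 242.  -3.] [446. 226.]
top_tray 0.94 [ 543. -272.   -2.] [212. 181.]
top_tray 0.59 [553. -63.  -1.] [302. 201.]
gallipot 0.89 [446. -55.  -0.] [318. 169.]
jar 0.82 [566.  55.  -2.] [354. 216.]
1.1 [5.57477864e-01 3.09170023e+00 2.34290397e-05]
```

View pics/top0.png

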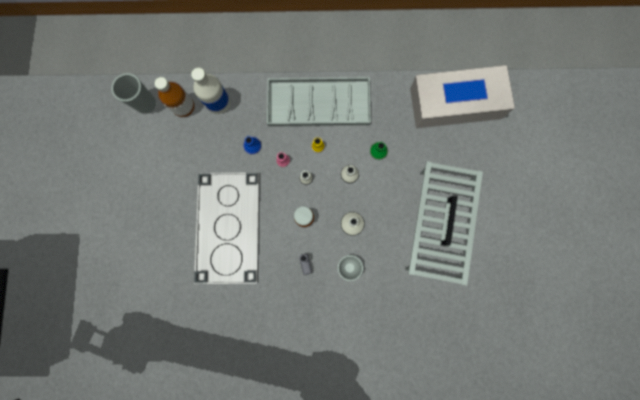

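View pics/scene0.png

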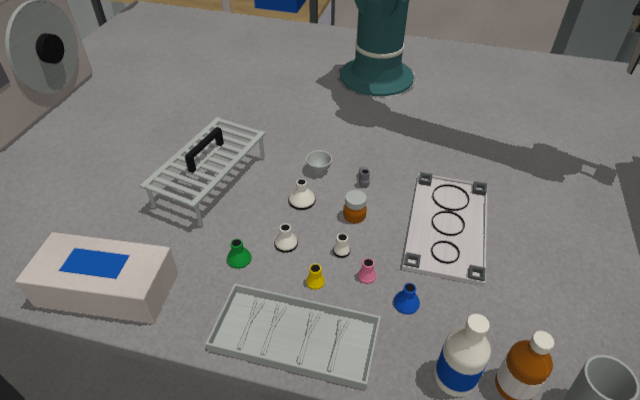

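White candidates in top0:
- **Small mask:** white at (306,177). Pink (284,159) and yellow (319,144) are look-alikes.
- **Medium mask:** white at (350,174). Blue (250,146) and green (379,150) are look-alikes.
- **Large mask:** (353,223).
- **Other objects:** grey connector (306,263), jar (304,216) and bowl (350,267).
- **Rings:** small (228,195), medium (227,226), large (226,260).
- **Top tray:** (447,222), rotated slightly.

I'll choose by white colour and take close views with the wrist camera.

```bash
cat > h.py <<'E'
from cell import robot, grip, kin, viewer
import cv2,numpy as np
def rv(phi):  # tool down, closing axis (mod pi) at world angle phi
    best=None
    q0=np.array(robot.observe()["joints"])
    out=[]
    for p in (phi,phi+np.pi):
        a=(p+np.pi/2)/2      # x axis at 2a, y axis at 2a-90deg
        out.append(np.pi*np.array([np.cos(a),np.sin(a),0]))
    return out
def go(pos,phi,mv="p",feed=150):
    q0=np.array(robot.observe()["joints"]); c=[]
    for r in rv(phi):
        q=kin.ik(list(pos),list(r))
        if q is not None: c.append((np.abs(np.array(q)-q0).max(),r))
    c.sort(key=lambda x:x[0])
    robot.movep(list(pos),list(c[0][1])) if mv=="p" else robot.servo_line(list(pos),feed=feed,rotation=list(c[0][1]))
def cam(n="wrist"):
    ci=viewer.camera_info(n); im=viewer.read_camera(n)
    return im,np.array(ci["camera_matrix"]),np.array(ci["R"]),np.array(ci["t"])
def pix2w(uv,z,K,R,t):
    d=R.T@np.linalg.inv(K)@np.array([uv[0],uv[1],1.]); o=-R.T@t
    return o+d*(z-o[2])/d[2]
def w2pix(X,K,R,t):
    p=K@(R@np.array(X)+t); return p[:2]/p[2]
E
python3 - <<'E'
from h import *
go([520,200,330],np.pi/2)
im,K,R,t=cam(); cv2.imwrite("pics/w1.png",im[:,:,::-1])
print(K,-R.T@t,R)
o=robot.observe();print(o["t"],o["tcp_pos"],o["joints"])
for n in ["ring_small","ring_medium","ring_large","base_tray","mask_small","mask_medium","mask_large","jar"]:
    for d in viewer.pinpoint(n,"wrist"):
        print(n,round(d["confidence"],2),np.round(R.T@(np.array(d["at"])-t),1))
E
```

```text
[[277.16589133   0.         324.53095189]
 [  0.         277.16589133 200.24893675]
 [  0.           0.           1.        ]] [444.12170416 201.14144478 500.75667635] [[-1.38747869e-03  9.99998924e-01 -4.75796632e-04]
 [ 9.63576609e-01  1.46418515e-03  2.67428447e-01]
 [ 2.67428856e-01 -8.74152332e-05 -9.63577604e-01]]
3.0167 [519.54102364 201.18905429 329.67064514] [-0.58800845  0.20816435  0.18803148  1.70291115 -0.0412141   1.23490861
  1.18234527]
ring_small 0.65 [623.5 247.3   5.7]
ring_medium 0.72 [547.1 242.9  10.9]
base_tray 0.74 [547.7 243.9   0.9]
mask_small 0.64 [7.112e+02 1.115e+02 4.000e-01]
mask_medium 0.87 [676.5 -60.9   5.5]
mask_medium 0.72 [751.1 186.3   2.2]
mask_medium 0.59 [ 738.5 -133.7    1.8]
mask_large 0.92 [551.9 -61.3  -0.8]
jar 0.74 [565.6  56.7   2.2]
```

View pics/w1.png

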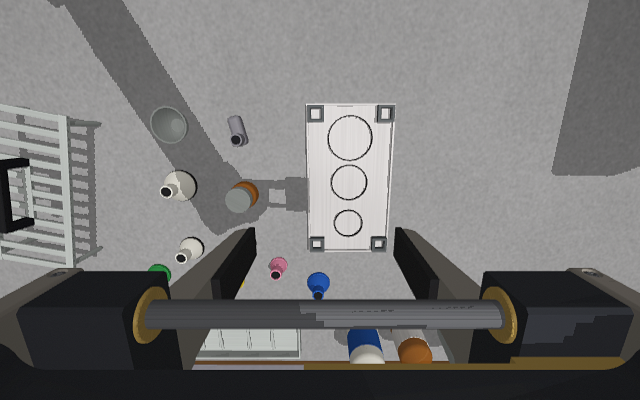

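w1 shows the base tray with sockets at about (316,113), (385,113), (317,244) and (378,244). The rings are L (350,137), M (349,182) and S (348,222). White large mask (175,186), white medium mask (188,250). Pink is at (278,267) and blue at (318,285). The white small mask is hidden behind a finger.

```bash
cat >> h.py <<'E'
def base_fit(im,K,R,t,x0=(547,244,0)):
    """fit base pose from the four dark socket blocks (top z=18)"""
    from scipy.optimize import least_squares
    loc=np.array([[sx*119,sy*59] for sx in(-1,1) for sy in(-1,1)])
    g=cv2.cvtColor(im,cv2.COLOR_RGB2GRAY); obs=[];use=[]
    for l in loc:
        c,s=np.cos(x0[2]),np.sin(x0[2]); X=np.array([x0[0]+c*l[0]-s*l[1],x0[1]+s*l[0]+c*l[1],18])
        u=w2pix(X,K,R,t); r=int(np.linalg.norm(w2pix(X+[24,0,0],K,R,t)-u))+1; ui=np.round(u).astype(int)
        sub=g[ui[1]-r:ui[1]+r+1,ui[0]-r:ui[0]+r+1]
        if min(sub.shape)<5: continue
        n,lab,st,_=cv2.connectedComponentsWithStats((sub<100).astype(np.uint8))
        k=1+np.argmax(st[1:,4]); x,y,w,h=st[k,:4]
        pts=np.argwhere(lab==k)[:,::-1].astype(np.float32); (cx,cy),wh,_=cv2.minAreaRect(pts)
        obs.append(pix2w((ui[0]-r+cx,ui[1]-r+cy),18,K,R,t)[:2]); use.append(l); 
    obs=np.array(obs);use=np.array(use)
    f=lambda p:(np.c_[p[0]+np.cos(p[2])*use[:,0]-np.sin(p[2])*use[:,1],p[1]+np.sin(p[2])*use[:,0]+np.cos(p[2])*use[:,1]]-obs).ravel()
    s=least_squares(f,x0,x_scale=[1,1,.01]); return s.x,np.round(s.fun.reshape(-1,2),1)
E
python3 - <<'E'
from h import *
for c in ["wrist","top","scene"]:
    im,K,R,t=cam(c); p,r=base_fit(im,K,R,t); print(c,np.round(p,3),r.tolist())
    np.set_printoptions(suppress=True)
grip(0.6)
go([590,52,220],np.pi/2)
im,K,R,t=cam(); cv2.imwrite("pics/w2.png",im[:,:,::-1]); print(robot.observe()["t"])
for n in ["mask_small","mask_medium","mask_large","jar"]:
    for d in viewer.pinpoint(n,"wrist"):
        w=R.T@(np.array(d["at"])-t);print(n,round(d["confidence"],2),np.round(w,1),w2pix(w,K,R,t).round())
E
```

```text
wrist [544.963 244.307  -0.   ] [[-1.4, 0.4], [-1.4, -0.4], [1.4, -0.4], [1.4, 0.4]]
top [544.924 248.186  -0.036] [[-3.2, -2.1], [1.7, -1.1], [-2.9, 11.8], [4.3, -8.6]]
scene [551.459 242.475   0.006] [[-2.6, -0.6], [-2.4, 0.6], [2.6, -0.4], [2.4, 0.4]]
5.1167
mask_small 0.77 [712.8 115.1  -1.8] [364. 255.]
mask_small 0.68 [668.8  50.8  -0.9] [322. 229.]
mask_small 0.61 [746.3  21.1  -3.3] [304. 274.]
mask_medium 0.9 [ 736.3 -133.7    2.3] [205. 270.]
mask_medium 0.62 [675.  -60.8   4.8] [248. 234.]
mask_large 0.72 [552.1 -61.   -2.3] [243. 151.]
jar 0.75 [569.3  53.1   6.1] [324. 164.]
```

View pics/w2.png

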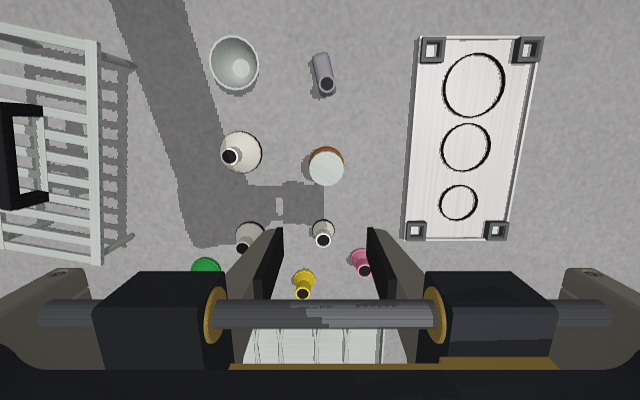

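w2 shows the white small mask with its opening at (322,240). Yellow is at (303,285), pink at (361,262), the jar at (326,165). The white large mask's opening is at (230,156) and the medium's at (242,247). The choice is confirmed, so I'll pick and place the small mask first.

```bash
cat >> h.py <<'E'
def hole(uv,z,im,K,R,t):
    g=cv2.cvtColor(im,cv2.COLOR_RGB2GRAY); r=10; u,v=np.round(uv).astype(int)
    n,lab,st,ce=cv2.connectedComponentsWithStats((g[v-r:v+r+1,u-r:u+r+1]<70).astype(np.uint8))
    k=1+np.argmax(st[1:,4]); return pix2w(ce[k]+[u-r,v-r],z,K,R,t),st[k,4]
def pickplace(src,H,dst,phi=np.pi/2):
    z=H-20+2
    go([src[0],src[1],z+70],phi); robot.servo_line([src[0],src[1],z],feed=120)
    grip(0.1,15); o=robot.observe(); print("grip",o["grip_width"],o["grip_force"],o["t"])
    robot.servo_line([src[0],src[1],z+85],feed=200)
    go([dst[0],dst[1],z+85],phi); robot.servo_line([dst[0],dst[1],z+6.5],feed=130)
    o=robot.observe(); print("held",o["grip_width"],o["grip_force"],o["tcp_pos"])
    grip(0.55); robot.servo_line([dst[0],dst[1],z+75],feed=250); print(robot.observe()["t"])
E
python3 - <<'E'
from h import *
im,K,R,t=cam(); print(base_fit(im,K,R,t))
s,a=hole((322,240),42,im,K,R,t); l,b=hole((230,156),54,im,K,R,t); print(s,a,l,b)
pickplace(s,42,(623.5,245))
go([550,200,250],np.pi/2)
im,K,R,t=cam(); cv2.imwrite("pics/w3.png",im[:,:,::-1]); print(base_fit(im,K,R,t))
E
```

```text
(array([5.45866961e+02, 2.42484038e+02, 1.08148974e-03]), array([[-1. , -2.5],
       [-6.1,  2.8],
       [ 1.5, -1.7],
       [ 5.5,  1.4]]))
[668.20088672  51.53373744  42.        ] 93 [553.38569124 -62.35816744  54.        ] 138
grip 0.2355425388880381 15.000226199626923 7.3417
held 0.23380767922271586 14.999481439590454 [623.92019313 243.97841161  30.20724464]
10.4917
(array([ 5.45929984e+02,  2.44556095e+02, -2.50442898e-03]), array([[-0.9,  0.8],
       [ 0. , -0.1],
       [ 2.4, -0.5],
       [-1.5, -0.2]]))
```

View pics/w3.png

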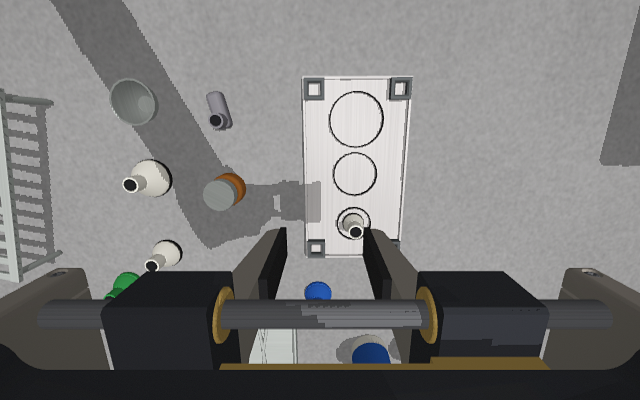

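w3 shows the small mask standing in the small ring at (352,223). The medium opening is at (152,265) and the large at (130,185). Next are the medium and large masks.

```bash
python3 - <<'E'
from h import *
im,K,R,t=cam(); m,a=hole((152,265),48,im,K,R,t); l,b=hole((130,185),54,im,K,R,t); print(m,a,l,b)
pickplace(m,48,(546,245))
pickplace(l,54,(468,245))
grip(0.6)
go([470,230,270],np.pi/2)
im,K,R,t=cam(); cv2.imwrite("pics/w4.png",im[:,:,::-1]); print(base_fit(im,K,R,t,(546,244.4,0)))
for n in ["mask_small","mask_medium","mask_large","ring_small","ring_medium","ring_large"]:
    for d in viewer.pinpoint(n,"wrist"): print(n,round(d["confidence"],2),np.round(R.T@(np.array(d["at"])-t),1))
E
```

```text
[684.35026676 -57.3651134   48.        ] 169 [553.48585036 -62.83251458  54.        ] 104
grip 0.23387677308335258 14.999898076057434 13.8417
held 0.23426179552216717 14.999422878026962 [546.40991138 244.33423336  36.20206641]
17.4417
grip 0.23266080710566073 15.00036969780922 19.8917
held 0.2363277521922582 14.998797476291656 [468.47779678 244.30706944  42.28842769]
23.45
(array([5.45441591e+02, 2.45768511e+02, 9.40547109e-03]), array([[-0.4,  0.9],
       [-1.5,  0.4],
       [ 2.9,  0.4],
       [-1. , -1.7]]))
mask_medium 0.75 [537.4 241.7   9.5]
mask_medium 0.53 [7.544e+02 1.864e+02 1.000e-01]
mask_large 0.66 [466.7 244.    3.8]
ring_small 0.57 [623.7 247.8   5.4]
ring_medium 0.7 [551.8 241.8   9.5]
```

View pics/w4.png

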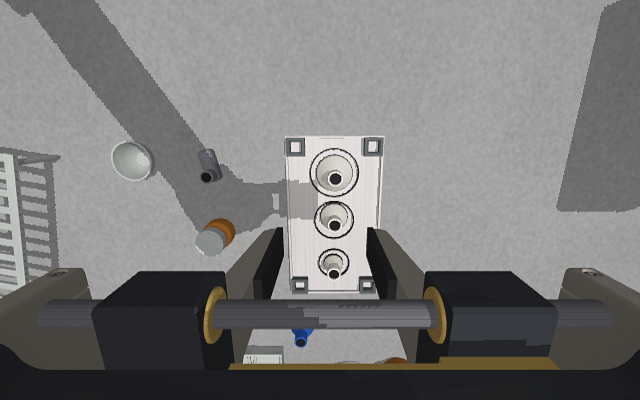

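w4 shows all three masks in their rings, with openings at (335,179), (334,226) and (334,274). The medium looks shifted in its ring, so I'll measure the openings.

```bash
python3 - <<'E'
from h import *
im,K,R,t=cam()
for uv,z in(((335,179),60),((334,226),54),((334,274),48)): print(hole(uv,z,im,K,R,t))
for x in (468,546,624): print(w2pix([x,244.5,12],K,R,t))
c=im[150:290,280:390,::-1]; cv2.imwrite("pics/w4c.png",cv2.resize(c,None,fx=4,fy=4,interpolation=cv2.INTER_NEAREST))
E
```

```text
(array([468.03045353, 244.4456102 ,  60.        ]), np.int32(92))
(array([539.31108472, 244.248778  ,  54.        ]), np.int32(77))
(array([623.87127412, 244.16949071,  48.        ]), np.int32(64))
[334.23807063 172.56403564]
[333.80556673 219.83189523]
[333.41102595 262.95080946]
```

View pics/w4c.png

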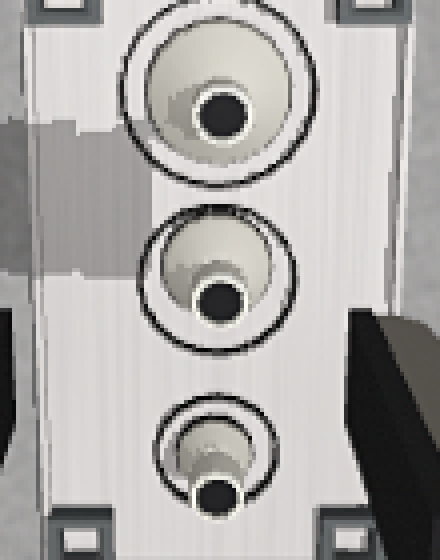

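The medium sits about 7 mm off towards −x, because its grasp was off-centre. I'll regrasp it to correct that, then measure the base from the rings and look at the top tray.

```bash
cat >> h.py <<'E'
def rings(im,K,R,t,c0=(546,245)):
    g=cv2.cvtColor(im,cv2.COLOR_RGB2GRAY); out=[]
    for dx,r in((-78,39),(0,33),(78,27)):
        u=w2pix([c0[0]+dx,c0[1],9],K,R,t); a=abs(w2pix([c0[0]+dx,c0[1]+r,9],K,R,t)[0]-u[0])
        cs,_=cv2.findContours((g<110).astype(np.uint8),cv2.RETR_LIST,cv2.CHAIN_APPROX_NONE)
        best=None
        for c in cs:
            if len(c)<20: continue
            e=cv2.fitEllipse(c)
            if np.hypot(*(np.array(e[0])-u))<8 and abs(e[1][1]/2-a)<4 and (best is None or e[1][1]>best[1][1]): best=e
        out.append(None if best is None else pix2w(best[0],9,K,R,t)[:2].round(2))
    return out
E
python3 - <<'E'
from h import *
x,y=539.6,244.5; z=48-20+2+6
grip(0.6); go([x,y+.5,z+60],np.pi/2); robot.servo_line([x,y+.5,z],feed=120); grip(0.1,15)
robot.servo_line([x,y+.5,z+12],feed=80); robot.servo_line([546,y+.8,z+12],feed=50); robot.servo_line([546,y+.8,z+.3],feed=60)
print(robot.observe()["tcp_pos"]); grip(0.55); robot.servo_line([546,y,z+70],feed=200)
grip(1.0); go([525,244,330],np.pi/2)
im,K,R,t=cam(); cv2.imwrite("pics/w5.png",im[:,:,::-1]); print(robot.observe()["t"],rings(im,K,R,t),base_fit(im,K,R,t,(546,244.8,0)))
for X in([468,244.5,60],[546,244.5,54],[624,244.5,48]): print(hole(w2pix(X,K,R,t),X[2],im,K,R,t))
go([505,-265,330],np.pi/2)
im,K,R,t=cam(); cv2.imwrite("pics/w6.png",im[:,:,::-1]); print(robot.observe()["t"])
for d in viewer.pinpoint("top_tray","wrist"): print(round(d["confidence"],2),np.round(R.T@(np.array(d["at"])-t),1))
g=cv2.cvtColor(im,cv2.COLOR_RGB2GRAY)
n,lab,st,ce=cv2.connectedComponentsWithStats((g[:225]<60).astype(np.uint8))
for k in range(1,n):
    if st[k,4]>100: print(st[k],cv2.minAreaRect(np.argwhere(lab==k)[:,::-1].astype(np.float32)))
E
```

```text
[545.55306191 245.0866089   35.49390673]
30.7667 [array([467.55, 243.36]), array([546.15, 244.44]), array([624.37, 244.72])] (array([5.45490473e+02, 2.44626267e+02, 5.90455433e-03]), array([[-1.1,  1. ],
       [-1.8, -1. ],
       [ 1.3, -0.7],
       [ 1.7,  0.7]]))
(array([467.9320251 , 244.43636405,  60.        ]), np.int32(79))
(array([545.18660699, 244.9092458 ,  54.        ]), np.int32(65))
(array([623.75675816, 244.09754358,  48.        ]), np.int32(54))
32.6667
0.71 [ 552.2 -267.1    1.3]
[592 126  22  42 128] ((600.9031982421875, 145.0519256591797), (15.461146354675293, 42.40499496459961), 12.380756378173828)
[598 130  21  32 117] ((606.3701782226562, 143.50230407714844), (12.889979362487793, 33.22817611694336), 19.536653518676758)
[313 167  18  58 476] ((322.1299133300781, 196.09934997558594), (8.567736625671387, 58.23971176147461), 10.84030532836914)
[484 190  15  23 127] ((489.75384521484375, 199.56922912597656), (10.875518798828125, 22.803504943847656), 15.255118370056152)
```

View pics/w6.png

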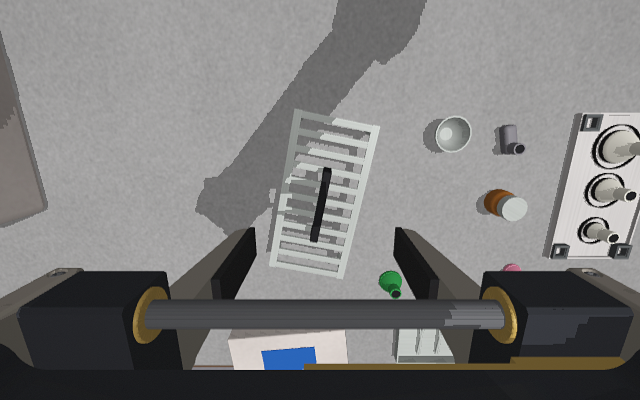

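View pics/w5.png

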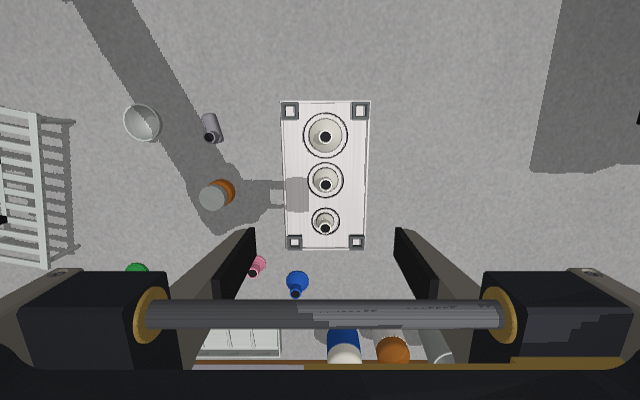

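w6 shows the top tray's handle bar from (326,168) to (314,241), with deck corners near (295,109), (380,127), (343,278) and (270,264). w5 shows all three masks centred in their rings. Next I'll measure the handle.

```bash
python3 - <<'E'
from h import *
def meas():
    im,K,R,t=cam(); g=cv2.cvtColor(im,cv2.COLOR_RGB2GRAY)
    m=np.zeros_like(g); m[140:262,262:388]=(g[140:262,262:388]<60)
    n,lab,st,ce=cv2.connectedComponentsWithStats(m)
    k=1+np.argmax([s[4] if 30<s[3]<110 and s[2]<60 else 0 for s in st[1:]])
    q=np.array([pix2w(p[::-1],112,K,R,t)[:2] for p in np.argwhere(lab==k)],np.float32)
    (c,wh,a)=cv2.minAreaRect(q); b=cv2.boxPoints((c,wh,a)); e=[b[1]-b[0],b[2]-b[1]]; e=max(e,key=np.linalg.norm); e=e*np.sign(e[0])
    print(st[k],"c",np.round(c,1),np.round(wh,1),"yaw",np.arctan2(e[1],e[0]))
    return im,K,R,t,np.array(c),np.arctan2(e[1],e[0])
im,K,R,t,c,y=meas()
q=np.array([pix2w(p,72,K,R,t)[:2] for p in((295,109),(380,127),(343,278),(270,264))]); print(q.round(1),q.mean(0))
go([c[0],c[1],250],y+np.pi/2)
im,K,R,t,c2,y2=meas()
cv2.imwrite("pics/w7.png",im[:,:,::-1]); print(robot.observe()["t"])
E
```

```text
[310 167  22  75 608] c [ 546.4 -270.4] [ 12.7 114.2] yaw -0.19584186
[[ 410.1 -307.6]
 [ 435.5 -181.1]
 [ 689.8 -231.5]
 [ 663.1 -357.2]] [ 549.61659964 -269.3484106 ]
[321 144  11  95 950] c [ 547.8 -269.9] [ 11.  111.1] yaw -0.19811392
33.2667
```

View pics/w7.png

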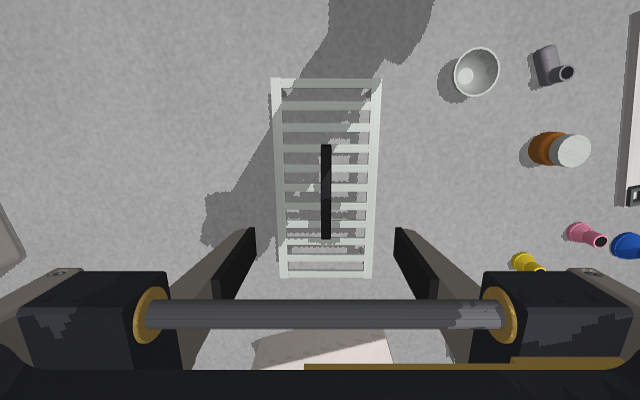

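w7 shows the handle at (326,191), aligned with the tool and midway between the open fingers. I'll grasp it and carry it over.

```bash
python3 - <<'E'
from h import *
y=-0.197; C=[548.,-270.]
grip(0.6); go([*C,125],y+np.pi/2,"l",150)
p=np.array(robot.observe()["tcp_pos"]); robot.servo_line([C[0]*2-p[0],C[1]*2-p[1],89],feed=80)
grip(0.02,55); o=robot.observe(); print(o["grip_width"],o["grip_force"],o["tcp_pos"],o["contact_force"])
robot.servo_line([*C,200],feed=80); o=robot.observe(); print(o["grip_width"],o["tcp_pos"],o["contact_force"],o["wrist_torque"])
go([546,-200,200],0.007+np.pi/2,"l",100)
robot.servo_line([545.9,244.6,200],feed=130)
robot.hold(.3); o=robot.observe(); print(o["tcp_pos"],o["tcp_rot"],o["contact_force"],o["wrist_torque"],o["t"])
for n in("scene","wrist"): cv2.imwrite(f"pics/{n}8.png",viewer.read_camera(n)[:,:,::-1])
E
```

```text
0.12511154354475082 54.99958097934723 [ 547.46850921 -269.67083922   88.98707189] [ 0.2992654   0.4316671  -0.46690345]
0.12165639945044346 [ 547.73148169 -269.80882418  199.45503073] [ 0.16420884  0.31635853 -2.64615678] [ 0.02903056 -0.05613116 -0.02088334]
[545.89999249 244.56252843 200.00943633] [ 1.09039806e-02 -3.14156441e+00  7.78395162e-06] [ 0.32009786 -0.06413171 -2.65895029] [ 0.04537631  0.03118143 -0.01542318] 42.5333
```

View pics/scene8.png

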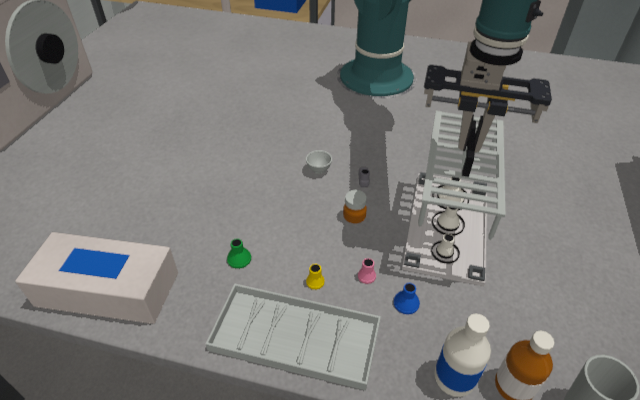

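View pics/wrist8.png

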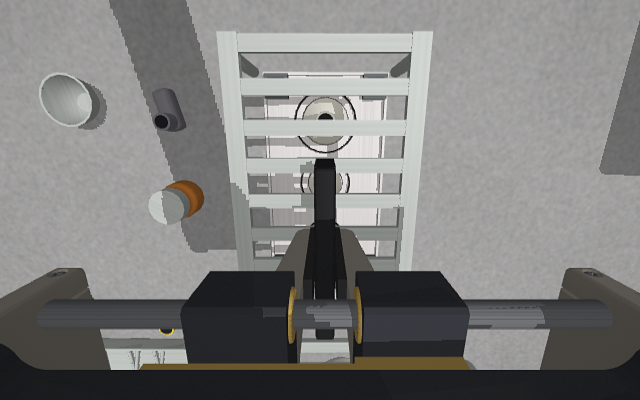

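scene8 and wrist8 show the tray held level over the base. Its near deck edge is at row 32, columns 217 to 434. I'll check the in-hand offset against that edge.

```bash
python3 - <<'E'
from h import *
ci=viewer.camera_info("wrist");K,R,t=[np.array(ci[k]) for k in("camera_matrix","R","t")]
z=200-89+72
for uv in((217.5,32),(434,32),(236.5,232),(407.5,232)): print(uv,pix2w(uv,z,K,R,t).round(1))
print(w2pix([414.9,179.6,z],K,R,t),w2pix([414.9,309.6,z],K,R,t))
E
```

```text
(217.5, 32) [417.9 179.2 183. ]
(434, 32) [417.  309.7 183. ]
(236.5, 232) [547.1 180.5 183. ]
(407.5, 232) [546.2 304.9 183. ]
[217.61668822  26.39168734] [434.30615025  27.96943621]
```

```bash
python3 - <<'E'
from h import *
g=cv2.imread("pics/wrist8.png",0)
for c in (230,260,325,390,420): print(c,g[22:60,c].tolist())
print(g[40,205:225].tolist(),g[40,425:440].tolist())
ci=viewer.camera_info("wrist");K,R,t=[np.array(ci[k]) for k in("camera_matrix","R","t")]
print(w2pix([545.9-131,244.6,177],K,R,t),w2pix([545.9-131,244.6,183],K,R,t))
E
```

```text
230 [159, 159, 159, 158, 158, 156, 158, 158, 162, 185, 199, 198, 198, 198, 198, 199, 198, 199, 199, 200, 200, 200, 200, 200, 200, 201, 201, 202, 202, 202, 201, 201, 202, 202, 202, 202, 202, 202]
260 [154, 155, 155, 157, 156, 155, 154, 151, 150, 149, 158, 186, 201, 198, 199, 198, 198, 199, 198, 197, 198, 199, 199, 197, 196, 196, 196, 198, 202, 192, 73, 108, 161, 159, 158, 158, 157, 157]
325 [158, 155, 156, 157, 158, 157, 157, 156, 155, 153, 155, 179, 207, 206, 204, 204, 202, 202, 201, 201, 202, 205, 205, 204, 202, 201, 202, 204, 208, 198, 71, 110, 165, 163, 164, 164, 162, 160]
390 [158, 157, 156, 155, 154, 155, 155, 157, 158, 156, 158, 182, 211, 209, 207, 205, 204, 202, 202, 204, 206, 208, 208, 206, 205, 204, 203, 206, 210, 201, 71, 108, 159, 157, 159, 160, 159, 157]
420 [155, 156, 158, 160, 160, 159, 157, 158, 165, 192, 209, 207, 208, 208, 208, 208, 208, 209, 209, 209, 209, 210, 210, 211, 210, 211, 211, 211, 211, 212, 212, 212, 212, 212, 212, 212, 212, 213]
[156, 159, 159, 158, 158, 157, 159, 158, 158, 156, 155, 154, 199, 198, 199, 200, 200, 198, 198, 198] [210, 206, 206, 208, 210, 212, 214, 184, 159, 161, 161, 161, 159, 160, 159]
[325.96724628  30.40544165] [326.01086918  27.18092183]
```

The in-hand offset is about +1 mm in x. I'll compensate for it and lower in steps while watching the force.

```bash
python3 - <<'E'
from h import *
x,y=545.2,244.5
robot.servo_line([x,y,112],feed=80)
for tip in (17,14,11,9,7.5,6.3):
    robot.servo_line([x,y,89+tip],feed=20); o=robot.observe()
    print(tip,np.round(o["tcp_pos"],1),np.round(o["contact_force"],1),np.round(o["wrist_torque"],2))
    if o["contact_force"][2]>8: print("contact");break
cv2.imwrite("pics/scene9.png",viewer.read_camera("scene")[:,:,::-1]); print(robot.observe()["t"])
E
```

```text
17 [545.1 244.5 105.9] [ 0.7 -0.8 -3.2] [ 0.04 -0.01 -0.01]
14 [545.1 244.5 102.9] [-0.7 -0.5 -3. ] [0.02 0.04 0.02]
11 [545.1 244.4  99.8] [ 0.5 -0.2 -3.3] [-0.01 -0.03  0.01]
9 [545.1 244.5  97.9] [-0.7  0.1 -1.8] [-0.02  0.01 -0.04]
7.5 [545.1 244.5  96.4] [ 0.2 -0.9 -2.5] [-0.   -0.02 -0.02]
6.3 [545.2 244.5  95.2] [-0.   0.2 -3.1] [-0.   -0.02  0.03]
45.7333
```

View pics/scene9.png

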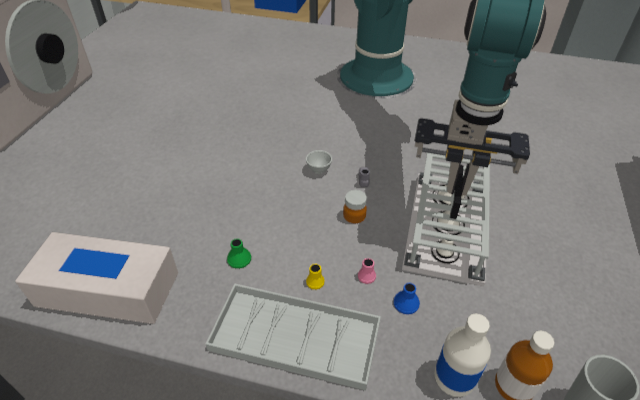

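scene9 shows the pins entering the sockets, with front pins at about (412,255) and (477,262), and no side force. I'll release, retreat and check.

```bash
python3 - <<'E'
from h import *
robot.servo_line([545.2,244.5,94.7],feed=20); print(robot.observe()["contact_force"])
grip(0.5); robot.servo_line([545.2,244.5,180],feed=100); go([525,50,330],np.pi/2); robot.hold(.3)
a=viewer.read_camera("scene"); c=a[150:290,380:520,::-1]
cv2.imwrite("pics/end.png",cv2.resize(c,None,fx=4,fy=4)); print(robot.observe()["t"])
E
```

```text
[-2.01292162 -1.92147088  1.10414854]
48.975
```

View pics/end.png

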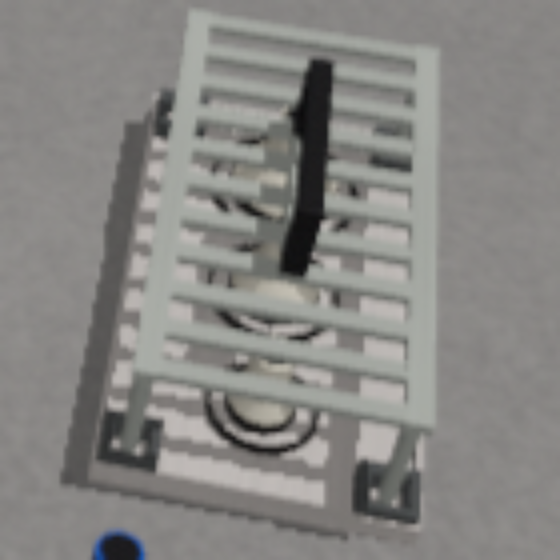

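The crop shows the front pins inside the sockets at (130,440) and (390,490). The tray is level and the masks stand beneath it. Handing in.

```bash
python3 -c "
from cell import robot
print(robot.job_done())"
```

```text
the job is handed in; nothing more can be done
None
```

The job is handed in: the three masks stand in their own rings, the top tray's pins went into the sockets without side contact, and the bowl and jar were left alone, all in about 49 s. I judged this from the camera images and force readings, as the hand-in returned no verdict.

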